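Comb the brass dop rods into the grooves of their tray

ROBOT

A 6-joint arm with a two-finger parallel gripper is mounted at the origin on the work surface. World frame = base frame: x ahead of the robot, y to its left, z up, the work surface at z = 0. Lengths are in mm, angles in rad, forces in N, time in s.
With the tool pointing down it reaches from about 275 to 725 mm from the base axis. Payload 5.6 kg.
Tool frame: the origin (TCP) lies at the very end of the fingers, on their centre line; the grasp point (between the pads) lies 19 mm behind it; z points along the fingers, y is the direction in which the jaws open and shut (so a half turn about z gives the same grasp; the last joint's range is limited). The gripper opens to 85 mm and grips with 20 to 120 N. Pads are 22 mm wide; open, the fingers measure 114 mm over their backs; the gripper's body (76 mm by 85 mm) begins 54 mm behind the grasp point. The pads swing forward as they close: fully open they stand 13 mm farther back than shut.
Start: joints at [1.394, 0.255, 0.108, 0, -1.424, -0.285], TCP at [245.031, 492.395, 231.283] pointing down, gripper open.
Joint ranges: [-2.95, 2.95], [-1.21, 1.97], [-1.09, 1.5], [-2.87, 1.71], [-2.94, -0.07], [-3.05, 3.05]. Speed limits (rad/s): [2.57, 2.57, 3.14, 3.14, 3.14, 3.14].

INTERFACE

Orientations are given as [roll, pitch, yaw] about the fixed x, y, z axes, in that order (R = Rz(yaw) Ry(pitch) Rx(roll)).
In Python, from plant import * gives the robot as it stands. Calls block until the motion is done:
- movep(position, orientation): joint-space move of the TCP to a pose.
- move_l(position, rotation=None, vel=150): straight line of the TCP; rotation=None keeps the orientation; vel is the mean speed in mm/s.
- movej(angles): joint-space move.
- grip(opening): opening from 0.0 (shut) to 1.0 (fully open); the grip force is fixed at half the most; returns when the fingers have stopped.
- sleep(seconds).
- inverse_kinematics(position, orientation): joint angles nearest the present ones, or None.
- read_state(): the state.
- snapshot(name): name is "scene" or "top" or "wrist"; returns a dict with "image" (384x512x3 uint8, red, green, blue), "intrinsics" (3x3 intrinsics, pixels), "xyz" and "attitude" of the camera in the world. Camera axes: x right, y down, z forward; pixel columns grow to the right and rows downward; lengths in mm; the calibration is good to about 2 mm. The wrist camera is an equidistant fisheye: a pixel r from the principal point sees the ray r / f radians off the axis. A picture is of the moment at which its call begins. There is no depth.
A pose or a line that the arm cannot do raises Unreachable and nothing moves.
- close_job(): hands the job in, once; it reports no verdict.
The state is a dict: "time": time; "joint_positions": joint angles; "dq": joint speeds; "tau": joint torques, N m; "tool_pos": TCP position; "eef_rot": TCP orientation; "force": force on the tool from outside, world axes, zero at the start; "wrist_torque": the same for the moment, N m; "opening": opening from 0.0 (shut) to 1.0 (fully open).
Only numpy, scipy, OpenCV 4.12 (cv2) and the standard library are available. Lean on these libraries where they do the work, as an engineer would, in place of code of your own. Each camera call takes 0.05 s, during which the arm holds its last target. There are 200 camera calls.

TASK

Take the rake from its wooden rest, set its two black shoes on the tray's aluminium rails over the red end board, and comb it across the grooves to the other end board, keeping the shoes lightly pressed on the rails on the way although the tray slopes a little, so that all three loose brass rods drop into grooves and lie parallel there. Move the rods with the rake only, never press hard, then stand the rake back on its rest as it stood, let go, and leave everything else on the bench where it is.

Things in the scene. Friction and masses are not known exactly. Their poses are not given: they have to be found in the camera images.
- tray: Fixed tray, 190 x 236 mm (x, y); origin: centre of underside on the bench. Seven grooves along its x, 15 mm wide, 12 mm deep, every 20 mm from y = -60 to +60; ridges between. End boards level with the ridges at y = -67.5 to -112 (red) and 67.5 to 112 mm (wood). Nominal z: groove floor 22, ridges 34, rail tops 40 mm. The bed with the rails sits on rubber buffers (about 8 N per mm) and slopes along y, one end up, by 1 to 3 degrees, which this pose does not show.
- comb_start (a point): Where the middle between the rake's soles belongs at the start of combing: over the red end board, y = -92 mm in the tray, at the nominal height of the rail tops (z = 40 mm); axes as the tray. Two smooth aluminium rails run along y at x = -84 to -68 and 68 to 84 mm, y = -112 to 112 mm. Because of the bed's unknown slope the rails here are up to 5 mm higher or lower than this point.
- comb_end (a point): The same at the other end: over the plain wooden end board, y = +92 mm in the tray, z = 40 mm nominal; the rails here are as much too low or high as they are too high or low at the start. They are straight; force builds up within a millimetre of pressing.
- rake_grip (a point): Centre of the rake's orange grip, 34 mm along x, 20 mm along y, 64 mm high: pinch it across y from above. Axes are the rake's: x along its head, z up. The rake weighs 0.2 to 0.33 kg. The flat soles of its two black shoes (22 x 44 mm, at x = -77 and +77 mm) lie 72 mm below this point.
- rake: The rake; origin midway between its soles, 72 mm below the grip's centre, axes as the grip. A blue beam 176 mm long, 16 mm wide, its top 24 mm above the soles, joins the shoes; nine 5 mm tines hang in a row along x (-60 to +60 mm) at y = 0, ending 4.5 mm below the soles. With the shoes on the rails the tines pass 1.5 to 3 mm over ridges and over rods lying in grooves, and push rods that lie on the ridges.
- rest: Dark wooden rest of the rake, fixed to the bench, 190 x 80 mm. Origin: centre of its underside. Two blocks (24 x 70 mm, centred at x = -77 and +77 mm) carry the shoes on their tops, 24 mm above the bench; the rake starts within 4 mm of centred on it, with the same axes, its grip 96 mm above the bench.
- rod0: Loose hexagonal brass rod, 10 mm across flats, 100 mm long, about 73 g. Origin on one flat at mid length.
- rod1: Loose hexagonal brass rod, 10 mm across flats, 100 mm long, about 73 g. Origin on one flat at mid length.
- rod2: Loose hexagonal brass rod, 10 mm across flats, 100 mm long, about 73 g. Origin on one flat at mid length.
- rod0_mid (a point): Centre of the first brass rod, x along the rod. At the start the three lie askew over the ridges, roughly side by side, this one nearest the red end board. In a groove its centre is 5 to 6 mm above the groove floor.
- rod1_mid (a point): Centre of the second brass rod, x along the rod. At the start the three lie askew over the ridges, roughly side by side, this one in the middle. In a groove its centre is 5 to 6 mm above the groove floor.
- rod2_mid (a point): Centre of the third brass rod, x along the rod. At the start the three lie askew over the ridges, roughly side by side, this one farthest from the red end board. In a groove its centre is 5 to 6 mm above the groove floor.
- tin: Bystander: closed steel tin, 100 mm across, 120 mm high; origin under its centre.
- cleaner: Bystander: clear bottle with orange cap, 68 mm across, 200 mm high; origin under its centre.
- jar: Bystander: amber jar, 60 mm across, 65 mm high; origin under its centre.
- screwdriver: Bystander: screwdriver lying on the bench; origin under its middle.
- brush: Bystander: brush lying on the bench; origin under its middle.
- block: Bystander: wooden block 120 x 80 x 22 mm; origin under its centre.
- pot: Bystander: red pot, 76 mm across, with spare brass rods standing in it, 110 mm high; origin under its centre.
Not all that is in view belongs to the job. Of the things that look like the rake, the middle-sized one is meant.

How it is judged:
By the outcome, as a careful person would: the job done as asked, in the order asked, and still so for the second after the job is handed in, with the robot touching nothing.
It also fails if it takes over 64 s, if anything falls off the work surface, if the arm or the gripper's body presses on something with over 40 N, if the wrist force passes 120 N, or if a joint passes its speed limit or range.

## Working session

There is one attempt and no reset: what is moved stays moved. The work goes in short steps, each a Python script; the robot and the scene stay as the last script left them, time stands still between calls to the robot, and variables do not carry over. Pictures are saved under pics/ and viewed, about 8 in all and at most 12, crops included, and the job is handed in when it is done.

```bash
ls; mkdir -p pics
python3 - <<'E'
from plant import *
import cv2,numpy as np
for n in ("scene","top"):
    s=snapshot(n); cv2.imwrite(f"pics/{n}0.png",s["image"][:,:,::-1]); print(n,np.array(s["intrinsics"]).tolist(),s["xyz"],s["attitude"])
    np.savez(f"{n}0.npz",image=s["image"],K=s["intrinsics"],xyz=s["xyz"],att=s["attitude"])
s=read_state();print(s)
a=cv2.imread("pics/top0.png");cv2.imwrite("pics/top0b.png",cv2.resize(a,(800,600)))
E
```

```text
pics
scene [[352.44820508687155, 0.0, 251.07240747016394], [0.0, 352.44820508687155, 192.72168994126557], [0.0, 0.0, 1.0]] [1028.32493207  341.55758753  845.37783095] [-2.42323682  0.01800099  2.20322391]
top [[432.4971665685246, 0.0, 255.07307995713802], [0.0, 432.4971665685246, 194.95098322865212], [0.0, 0.0, 1.0]] [ 348.77475149  -71.12018089 1411.20106318] [-3.02646676  0.00531433 -1.5779833 ]
{'time': 0.1, 'joint_positions': array([ 1.39360876e+00,  2.55685946e-01,  1.07158898e-01, -4.00473981e-04,
       -1.42389292e+00, -2.84592375e-01]), 'dq': array([-4.94621846e-04, -2.11333983e-03,  4.55899070e-03, -7.79920717e-05,
        8.64890134e-05, -5.70417312e-04]), 'tau': array([-1.59291063e-03, -3.87599480e+01,  2.38475543e+01,  5.37789345e+00,
       -3.79332239e-03,  4.86132606e-06]), 'tool_pos': array([244.8159942 , 492.03181289, 230.50040901]), 'eef_rot': array([ 3.13992311e+00, -7.57340048e-05, -4.61838817e-01]), 'force': array([-0.40437775,  0.2271157 , -0.92656121]), 'wrist_torque': array([ 0.0671624 , -0.00597594,  0.02111858]), 'opening': 0.9985285147199396}
```

View pics/top0b.png

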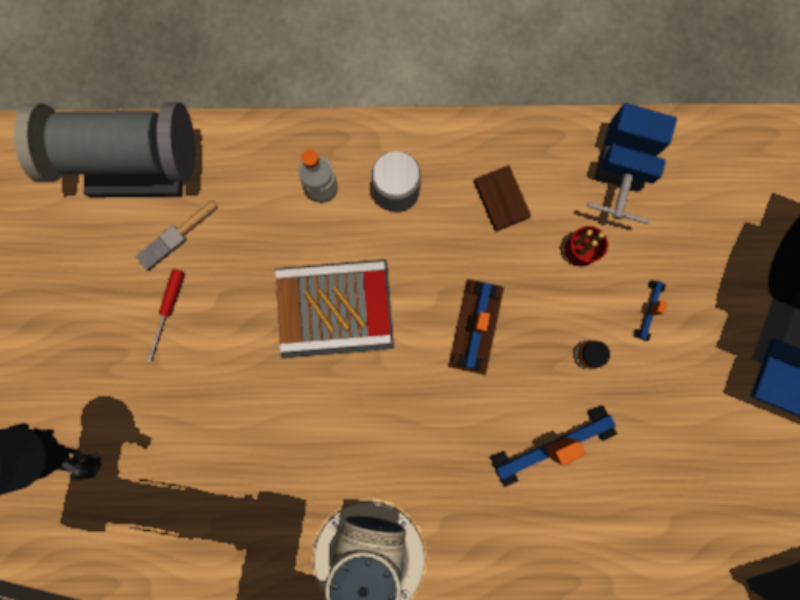

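View pics/scene0.png

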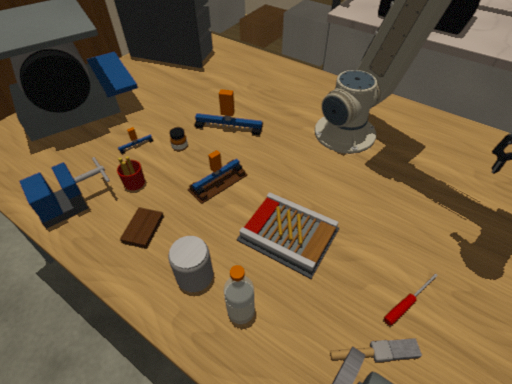

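The top view shows the target rake on its rest at about (478,325) of 800x600 and the tray at (333,308), with the red board on the right (-y). The decoys are the small rake at (652,310) and the large one at (555,447). Next I'll move over the tray and the rake for wrist pictures.

```bash
cat > h.py <<'E'
import numpy as np,cv2
from scipy.spatial.transform import Rotation as R
def ray(s,u,v,fish):
    K=s["K"]; x=(u-K[0,2])/K[0,0]; y=(v-K[1,2])/K[1,1]
    if fish:
        r=np.hypot(x,y)+1e-12; d=np.array([np.sin(r)*x/r,np.sin(r)*y/r,np.cos(r)])
    else: d=np.array([x,y,1.])
    return R.from_euler("xyz",s["att"]).apply(d)
def onz(s,u,v,z,fish=False):
    d=ray(s,u,v,fish); return s["xyz"]+d*(z-s["xyz"][2])/d[2]
def proj(s,P,fish=False):
    c=R.from_euler("xyz",s["att"]).inv().apply(np.array(P,float)-s["xyz"]);K=s["K"]
    if fish:
        r=np.hypot(c[0],c[1])+1e-12;t=np.arctan2(r,c[2]);q=c[:2]/r*t
    else: q=c[:2]/c[2]
    return q*K[0,0]+K[:2,2]
def save(snap,n):
    s=snap(n) if not isinstance(n,tuple) else snap(n[0]); f=n if not isinstance(n,tuple) else n[1]
    d=dict(image=s["image"],K=np.array(s["intrinsics"]),xyz=np.array(s["xyz"]),att=np.array(s["attitude"]))
    np.savez(f+".npz",**d); cv2.imwrite(f"pics/{f}.png",s["image"][:,:,::-1]); return d
E
python3 - <<'E'
from plant import *
from h import *
s=dict(np.load("top0.npz"))
g=onz(s,482*.64,322*.64,125); t=onz(s,333*.64,308*.64,35); print("grip",g,"tray",t)
a=np.pi
movep([t[0]-40,t[1],300],[a,0,0]);d=save(snapshot,("wrist","w1"));print(read_state()["tool_pos"],d["xyz"],d["att"],d["K"][0])
movep([g[0]-40,g[1],300],[a,0,0]);sleep(.3);d=save(snapshot,("wrist","w2"));st=read_state();print(st["tool_pos"],d["xyz"],d["att"],st["time"],st["joint_positions"])
i=np.hstack([cv2.imread("pics/w1.png"),cv2.imread("pics/w2.png")]);cv2.imwrite("pics/w12.png",cv2.resize(i,(800,300),interpolation=3))
E
```

```text
grip [ 462.89483379 -224.41913146  125.        ] tray [502.02031517  69.47513852  35.        ]
[461.97410834  70.15803298 299.72546072] [542.40658149  69.9041642  441.48999768] [ 2.81799714e+00 -7.00921295e-04 -1.56913063e+00] [297.31863964   0.         253.32440068]
[ 423.18144746 -223.89356293  300.01794942] [ 503.59900334 -223.85066966  441.79255412] [ 2.81848437e+00 -7.05307942e-04 -1.56833132e+00] 3.3917 [-1.58317042e-01  1.00748274e-01  9.04398390e-02 -6.56252219e-05
 -1.56038323e+00  1.73016660e+00]
```

View pics/w12.png

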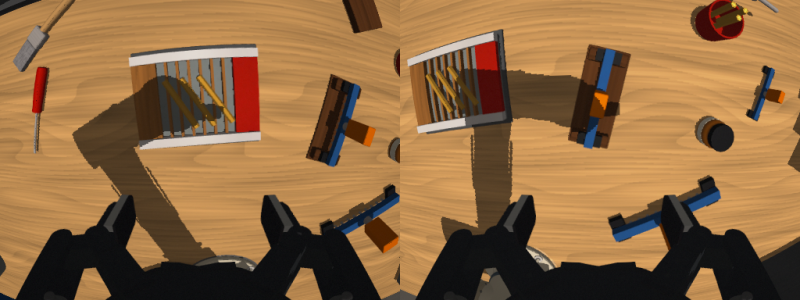

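Run:
```python
from h import *
def comps(s,m,z,amin=60,top=4):
    m=cv2.morphologyEx(m.astype(np.uint8),cv2.MORPH_OPEN,np.ones((2,2)))
    n,l,st,c=cv2.connectedComponentsWithStats(m,connectivity=8)
    for k in sorted(range(1,n),key=lambda k:-st[k,4])[:top]:
        if st[k,4]<amin: continue
        v,u=np.nonzero(l==k); P=np.array([onz(s,a,b,z,True)[:2] for a,b in zip(u,v)],np.float32)
        r=cv2.minAreaRect(P); print("  px",c[k].round(0),"n",st[k,4],"cen",np.round(r[0],1),"size",np.round(r[1],1),"ang",round(r[2],2),"mean",P.mean(0).round(1))
for f in("w1","w2"):
    s=dict(np.load(f+".npz")); im=s["image"]; H=cv2.cvtColor(im,cv2.COLOR_RGB2HSV); h,S,V=[H[...,i].astype(int) for i in range(3)]
    roi=np.zeros(h.shape,bool); roi[20:230]=1
    print(f,"white z40");comps(s,roi&(S<45)&(V>130),40)
    print("red z34");comps(s,roi&((h<4)|(h>175))&(S>190)&(V>70),34)
    print("orange z128");comps(s,roi&(h>6)&(h<15)&(S>215)&(V>110),128)
    print("blue z48");comps(s,roi&(h>100)&(h<118)&(S>140)&(V>50),48)
    if f=="w2":
        c=im[30:220,190:310]; cv2.imwrite("pics/c2.png",cv2.resize(c[:,:,::-1],None,fx=3.1,fy=3.1,interpolation=cv2.INTER_NEAREST))
s=dict(np.load("w1.npz"));
c=s["image"][45:200,150:350]; cv2.imwrite("pics/c1.png",cv2.resize(c[:,:,::-1],None,fx=3,fy=3,interpolation=cv2.INTER_NEAREST))
a=cv2.imread("pics/c1.png")[:,:];b=cv2.imread("pics/c2.png");b=b[:465] if b.shape[0]>=465 else b
x=np.zeros((600,975,3),np.uint8);x[:465,:600]=a[:465];x[:b.shape[0],602:602+b.shape[1]]=b[:,:372];cv2.imwrite("pics/cc.png",cv2.resize(x,(800,492)))
```

```text
w1 white z40
  px [248.  72.] n 1981 cen [579.6  77.1] size [ 17.  222.2] ang 4.4 mean [579.7  76.8]
  px [260. 180.] n 1651 cen [428.3  65. ] size [ 16.8 222.6] ang 4.85 mean [428.8  59.5]
  px [46. 48.] n 325 cen [648.9 393.9] size [35.7 33.8] ang 40.59 mean [648.6 393.8]
red z34
  px [316. 121.] n 2926 cen [511.2 -17.1] size [134.2  44.4] ang 4.68 mean [512.3 -17.1]
  px [ 51. 115.] n 682 cen [536.9 394.7] size [27. 96.] ang 73.48 mean [538.5 394.2]
orange z128
  px [473. 175.] n 234 cen [ 464.1 -225.8] size [19.7 32.9] ang 75.85 mean [ 464.3 -225.6]
blue z48
  px [432. 191.] n 354 cen [ 417.5 -215.7] size [17.3 77.9] ang 77.78 mean [ 415.8 -215. ]
  px [452. 131.] n 353 cen [ 513.7 -238. ] size [17.6 71.7] ang 76.65 mean [ 515. -238.]
w2 white z40
  px [67. 62.] n 1131 cen [578.6  75. ] size [ 16.5 224.2] ang 4.33 mean [579.6  62.2]
  px [ 54. 161.] n 619 cen [424.3 105.7] size [ 16.8 140.1] ang 4.77 mean [424.8 100. ]
red z34
  px [114. 100.] n 2335 cen [510.7 -21.2] size [133.8  45.1] ang 4.42 mean [511.2 -21.1]
  px [418.  43.] n 162 cen [ 606.3 -477.1] size [22.1 69. ] ang 11.24 mean [ 604.5 -468.7]
  px [400.  27.] n 62 cen [ 622.8 -435.7] size [14.4 19.6] ang 75.62 mean [ 623.8 -436.5]
orange z128
  px [489. 125.] n 82 cen [ 495.9 -536.3] size [11.5 19.1] ang 66.56 mean [ 496.  -536.4]
blue z48
  px [264.  89.] n 647 cen [ 514.7 -237.8] size [16.7 70.3] ang 76.6 mean [ 515.4 -238.1]
  px [245. 171.] n 443 cen [ 405.9 -213.1] size [16.6 54.8] ang 77.41 mean [ 405.8 -213.3]
  px [461. 139.] n 162 cen [ 465.2 -552.9] size [11.7 52.1] ang 71.94 mean [ 464.2 -552.7]
  px [474. 102.] n 148 cen [ 525.5 -574.7] size [12.3 52.2] ang 70.1 mean [ 526.8 -574.6]
```

View pics/cc.png

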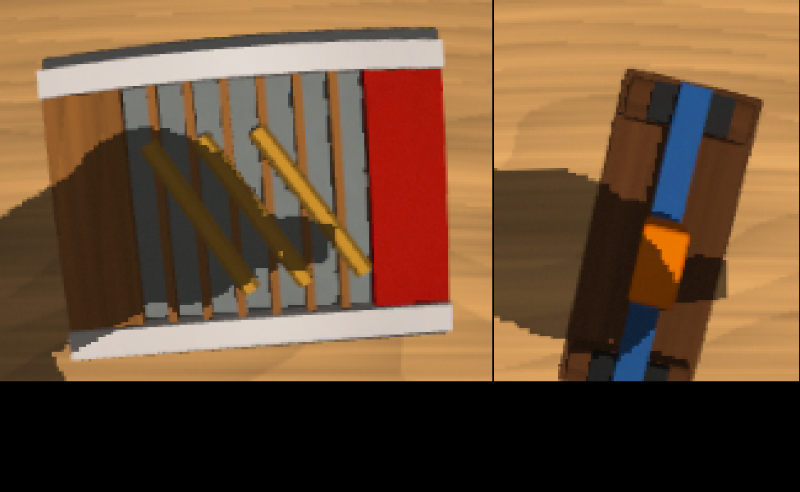

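Both crops fit the given sizes (rails 222 mm long, 152 mm apart):

| Item | Centre (x, y) | Yaw | Evidence |
|---|---|---|---|
| Tray | (504, 71) | 4.6° | Both rails agree to 0.2 mm |
| Rake grip | (463.7, -225.8) | -13° | Top face measures 33 x 20 mm |

Parallax suggests the red end is the low one. Next is the pick.

Run:
```python
from plant import *
from h import *
g=[463.7,-225.8]; yaw=np.radians(-13.0); a=np.pi
grip(.55)
movep([*g,165],[a,0,yaw]); sleep(.2)
st=read_state(); print("above",st["tool_pos"],st["eef_rot"],st["force"],st["joint_positions"][5])
move_l([*g,77],vel=100); sleep(.2)
st=read_state(); print("at",st["tool_pos"],st["force"])
grip(0); sleep(.3)
st=read_state(); print("gripped",st["tool_pos"],st["eef_rot"],st["force"],st["wrist_torque"],st["opening"],st["time"])
np.save("grasp.npy",np.r_[st["tool_pos"],st["eef_rot"]])
move_l([*g,97],vel=50); sleep(.4)
st=read_state(); print("lift",st["tool_pos"],st["eef_rot"],st["force"],st["wrist_torque"],st["opening"],st["time"])
save(snapshot,("wrist","w3"))
```

```text
above [ 464.66171774 -226.15596172  167.26607774] [ 3.14150739 -0.00427182 -0.2263603 ] [ 0.52782038 -0.14707731 -0.09939976] 1.4935422696907523
at [ 464.03843806 -225.87685469   77.52988701] [0.03636103 1.05110437 1.05532633]
gripped [ 463.78598347 -225.78115799   77.1537495 ] [-3.14152795e+00 -2.55564296e-04 -2.26880896e-01] [-0.88105465  1.47588416  3.04543099] [ 0.3254323   0.08148914 -0.01407127] 0.22462318298196812 6.5583
lift [ 463.62340056 -225.77932292   96.86180477] [ 3.14158336e+00  2.84943548e-04 -2.26880158e-01] [ 0.67218641  0.06431722 -3.40279723] [0.02153099 0.03205767 0.00033742] 0.2248497679039818 7.5083
```

View pics/w3.png

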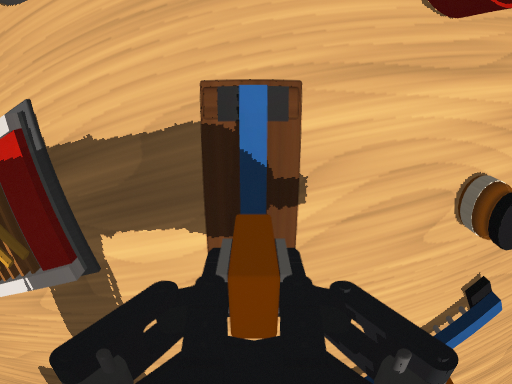

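The rake hangs level and square in the jaws: grip at (253,275), beam at (252,130) in line with the rest. Next I move to the start and feel for the rails.

```bash
cat >> h.py <<'E'
C=np.array([504.0,71.0]); YAW=np.radians(4.6); OFF=53.15
def pose(y,z,tilt=0,x=0):
    Rt=R.from_euler("xyz",[tilt,0,YAW]); p=np.r_[C,0]+R.from_euler("z",YAW).apply([x,y,z])
    return p+Rt.apply([0,0,OFF]),(Rt*R.from_euler("x",np.pi)).as_euler("xyz")
def sole(st):
    r=R.from_euler("xyz",st["eef_rot"]); p=st["tool_pos"]+r.apply([0,0,OFF]); q=R.from_euler("z",-YAW).apply(p-np.r_[C,0]); return q
def force(P,n=5):
    F=[];T=[]
    for _ in range(n):
        s=P.read_state();F.append(s["force"]);T.append(s["wrist_torque"]);P.sleep(.02)
    return np.mean(F,0),np.mean(T,0)
E
python3 - <<'E'
import plant as P
from h import *
p,r=pose(-92,80); 
P.move_l([463.7,-225.8,150],vel=200)
P.movep([p[0],p[1],p[2]],r)
P.sleep(.4)
F0,T0=force(P,10); s=P.read_state();print("free",sole(s).round(2),F0.round(2),T0.round(3),s["time"],s["eef_rot"])
p,r=pose(-92,48);P.move_l(p,r,vel=100);P.sleep(.3)
F0,T0=force(P,10);print("free low",F0.round(2),T0.round(3),sole(P.read_state()).round(2))
np.save("F0.npy",np.r_[F0,T0])
z=47
while z>31:
    p,r=pose(-92,z);P.move_l(p,r,vel=30);P.sleep(.08)
    F,T=force(P,4);q=sole(P.read_state());print(z,q.round(2),(F-F0).round(2),(T-T0).round(3))
    if F[2]-F0[2]>2.5:break
    z-=.7
print(P.read_state()["time"]); save(P.snapshot,("wrist","w4"))
E
```

```text
free [-1.000e-02 -9.216e+01  8.002e+01] [-0.08 -0.01 -3.06] [-0.017  0.003 -0.008] 9.3917 [-3.14155411e+00 -7.12376505e-05  7.99391447e-02]
free low [-0.08  0.08 -2.77] [ 0.007  0.016 -0.001] [  0.1  -91.98  48.19]
47 [-3.000e-02 -9.201e+01  4.698e+01] [ 0.31 -0.45 -0.05] [-0.049 -0.034  0.   ]
46.3 [ 2.000e-02 -9.198e+01  4.627e+01] [ 0.02  0.43 -0.07] [ 0.006 -0.043  0.01 ]
45.599999999999994 [ -0.   -92.01  45.61] [ 0.32 -0.49 -0.26] [-0.017 -0.     0.014]
44.89999999999999 [ 1.000e-02 -9.203e+01  4.492e+01] [ 0.02 -0.36  0.  ] [-0.005 -0.    -0.008]
44.19999999999999 [ 2.00e-02 -9.20e+01  4.42e+01] [ 0.18 -0.04 -0.19] [-0.039 -0.013  0.006]
43.499999999999986 [ 2.000e-02 -9.200e+01  4.352e+01] [ 0.33  0.13 -0.2 ] [ 0.001 -0.023 -0.019]
42.79999999999998 [-1.000e-02 -9.201e+01  4.279e+01] [ 0.33 -0.04 -0.23] [-0.009 -0.011  0.006]
42.09999999999998 [-2.000e-02 -9.202e+01  4.211e+01] [-0.11  0.04  0.16] [-0.037 -0.025 -0.001]
41.39999999999998 [ 3.000e-02 -9.200e+01  4.141e+01] [ 0.45 -0.01 -0.09] [-0.035 -0.022 -0.003]
40.699999999999974 [ 4.000e-02 -9.201e+01  4.074e+01] [ 0.17 -0.   -0.19] [-0.003 -0.016  0.025]
39.99999999999997 [ 1.000e-02 -9.202e+01  4.000e+01] [-0.02  0.3  -0.23] [ 0.015 -0.02   0.025]
39.29999999999997 [ 4.000e-02 -9.200e+01  3.933e+01] [ 0.39 -0.3  -0.28] [-0.034 -0.009  0.02 ]
38.599999999999966 [-3.000e-02 -9.202e+01  3.858e+01] [0.25 0.16 0.13] [-0.018 -0.021  0.008]
37.89999999999996 [  0.18 -92.03  38.08] [ 0.03 -0.46  1.69] [-0.021  0.008  0.014]
37.19999999999996 [  0.23 -92.07  37.49] [-0.84 -0.24  4.43] [0.014 0.301 0.035]
16.325
```

View pics/w4.png

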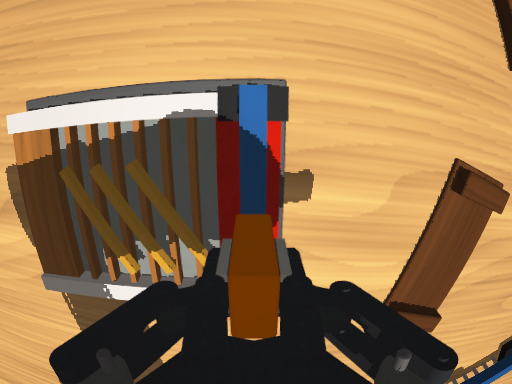

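Contact came at about 38.1 mm, so the red end is low by about 1.5°, and the -x shoe touched first. The picture shows the shoe on the rail at (250,105) and the rods untouched. Next I tilt to match, settle at about 6 N on both shoes, and comb in short force-corrected steps.

```bash
cat >> h.py <<'E'
def pose3(y,z,tilt,roll):
    Rt=R.from_euler("z",YAW)*R.from_euler("xy",[tilt,roll]); p=np.r_[C,0]+R.from_euler("z",YAW).apply([0,y,z])
    return p+Rt.apply([0,0,OFF]),(Rt*R.from_euler("x",np.pi)).as_euler("xyz")
E
cat > comb.py <<'E'
import plant as P, json
from h import *
F0=np.load("F0.npy"); F0,T0=F0[:3],F0[3:]
def local(): 
    F,T=force(P,4); r=R.from_euler("z",-YAW); return r.apply(F-F0),r.apply(T-T0)
def step(c,y,vel=40,tgt=6,wait=.06):
    p,r=pose3(y,c["z"],c["tilt"],c["roll"]); P.move_l(p,r,vel=vel); P.sleep(wait)
    f,t=local(); c["y"]=y
    c["z"]-=np.clip(.1*(tgt-f[2]),-.5,.5); c["roll"]+=np.clip(.004*t[1],-.002,.002)
    print("%.0f z%.2f roll%.4f F"%(y,c["z"],c["roll"]),f.round(1),"T",t.round(2),"zact%.2f"%sole(P.read_state())[2])
    return f,t
E
python3 - <<'E'
from comb import *
c=dict(z=38.2,tilt=np.radians(1.5),roll=0.)
for _ in range(7): step(c,-92,wait=.12)
json.dump(c,open("c.json","w")); print(P.read_state()["time"])
E
```

```text
-92 z37.72 roll-0.0006 F [ 0.7 -0.7  1.2] T [-0.26 -0.15  0.01] zact37.95
-92 z37.31 roll-0.0002 F [-0.6 -0.3  1.9] T [-0.29  0.09 -0.01] zact37.73
-92 z37.06 roll0.0013 F [-1.  -0.4  3.6] T [-0.18  0.38  0.08] zact37.39
-92 z36.99 roll0.0032 F [-1.3 -0.1  5.2] T [-0.16  0.49  0.05] zact37.16
-92 z36.97 roll0.0047 F [-1.1 -0.6  5.8] T [-0.18  0.37  0.03] zact37.06
-92 z36.95 roll0.0060 F [-1.7  0.2  5.9] T [-0.2   0.32  0.02] zact37.01
-92 z36.94 roll0.0070 F [-1.2 -0.2  5.9] T [-0.21  0.25  0.02] zact37.00
19.4083
```

```bash
sed -i 's/\.004\*t\[1\]/.004*(t[1]+.1*f[0])/' comb.py
python3 - <<'E'
from comb import *
c=json.load(open("c.json")); c["tilt"]=np.radians(1.2)
step(c,-92)
ys=[];zs=[]; s=np.tan(np.radians(1.5))
for y in np.arange(-86,-19,6.):
    c["z"]+=6*s; f,t=step(c,y,wait=.04)
    if f[2]>14 or abs(f[1])>15: print("STOP");break
    ys.append(y);zs.append(c["z"])
    if len(ys)>=5: s=np.clip(np.polyfit(ys,zs,1)[0],.0,.055)
c["s"]=s; print(np.degrees(s)); json.dump(c,open("c.json","w")); print(P.read_state()["time"]); save(P.snapshot,("wrist","w5"))
E
```

```text
-92 z36.88 roll0.0072 F [-1.  -0.6  5.4] T [-0.21  0.14 -0.02] zact36.96
-86 z36.97 roll0.0053 F [0.6 0.6 5.4] T [ 0.03 -0.51 -0.03] zact37.17
-80 z37.13 roll0.0036 F [ 0.5 -0.4  5.9] T [-0.11 -0.47 -0.09] zact37.22
-74 z37.30 roll0.0027 F [ 0.3 -0.4  6.2] T [-0.34 -0.25 -0.09] zact37.28
-68 z37.50 roll0.0021 F [-0.3 -0.5  6.4] T [-0.37 -0.14 -0.07] zact37.42
-62 z37.68 roll0.0020 F [ 0.2 -1.2  6.3] T [-0.4  -0.03 -0.03] zact37.61
-56 z37.86 roll0.0017 F [-0.5 -0.5  6. ] T [-0.34 -0.04 -0.03] zact37.80
-50 z38.07 roll0.0015 F [-0.5 -0.1  6.3] T [-0.3   0.02 -0.02] zact37.99
-44 z38.20 roll0.0014 F [-0.3 -0.1  5.4] T [-0.19  0.01 -0.01] zact38.19
-38 z38.29 roll0.0014 F [-0.5 -0.2  5.1] T [-0.29  0.03 -0.03] zact38.33
-32 z38.45 roll0.0012 F [-0.4 -0.4  5.9] T [-0.33 -0.01 -0.04] zact38.47
-26 z38.54 roll0.0014 F [-0.9  0.   5.1] T [-0.18  0.14 -0.01] zact38.60
-20 z38.68 roll0.0013 F [ 0.1 -0.1  5.8] T [-0.15 -0.02 -0.05] zact38.72
1.510082185070606
24.6833
```

View pics/w5.png

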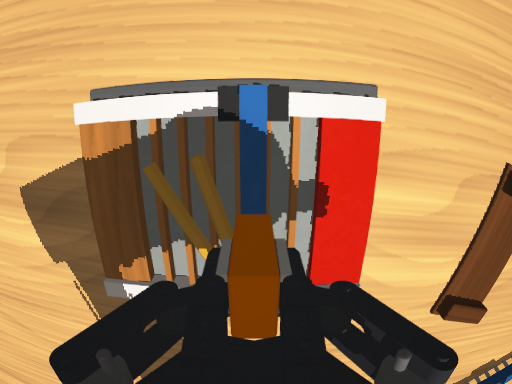

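The shoe sits on the rail at (252,100). Two rods are ahead at (178,210) and (210,200), already turning, and the first is hidden under the hand. Forces are steady at 5–6 N, so I'll carry on.

Run:
```python
from comb import *
c=json.load(open("c.json")); s=c["s"]; c["tilt"]=np.radians(1.35)
ys=[];zs=[]
for y in list(np.arange(-14,89,6.))+[92.]:
    c["z"]+=(y-c["y"])*s; f,t=step(c,y,wait=.04)
    if f[2]>14 or abs(f[1])>15: print("STOP");break
c["s"]=s; json.dump(c,open("c.json","w")); print(P.read_state()["time"]); save(P.snapshot,("wrist","w6"))
```

```text
-14 z38.81 roll0.0012 F [-0.  -0.5  5.7] T [-0.29 -0.04 -0.05] zact38.85
-8 z38.99 roll0.0010 F [-0.9 -0.6  6.3] T [-0.34  0.05  0.01] zact38.95
-2 z39.13 roll0.0011 F [-0.  -0.4  5.8] T [-0.22  0.03 -0.04] zact39.14
4 z39.27 roll0.0012 F [-0.1  0.7  5.8] T [-0.22  0.03 -0.04] zact39.29
10 z39.37 roll0.0010 F [-0.6 -0.5  5.4] T [-0.31  0.   -0.07] zact39.42
16 z39.48 roll0.0011 F [-0.3 -0.4  5.6] T [-0.31  0.06 -0.02] zact39.54
22 z39.63 roll0.0009 F [-0.9 -0.1  5.9] T [-0.33  0.04 -0.06] zact39.64
28 z39.75 roll0.0009 F [-0.5 -0.4  5.6] T [-0.27  0.05 -0.04] zact39.79
34 z39.85 roll0.0011 F [-0.2  0.   5.4] T [-0.09  0.08 -0.02] zact39.91
40 z39.96 roll0.0011 F [-0.3 -0.2  5.6] T [-0.23  0.03 -0.04] zact40.01
46 z40.13 roll0.0012 F [-0.3 -0.2  6. ] T [-0.23  0.04 -0.04] zact40.13
52 z40.20 roll0.0010 F [-0.6  0.2  5.1] T [-0.17  0.03 -0.04] zact40.25
58 z40.31 roll0.0011 F [-0.3  0.4  5.5] T [-0.24  0.04 -0.07] zact40.38
64 z40.42 roll0.0012 F [-0.3 -0.4  5.6] T [-0.25  0.06 -0.07] zact40.49
70 z40.52 roll0.0013 F [-0.1 -0.1  5.4] T [-0.24  0.03 -0.03] zact40.61
76 z40.62 roll0.0014 F [0.  0.  5.5] T [-0.25  0.04 -0.04] zact40.70
82 z40.70 roll0.0015 F [-0.4 -0.7  5.1] T [-0.25  0.06 -0.02] zact40.80
88 z40.77 roll0.0015 F [-0.   0.1  5.2] T [-0.27  0.01 -0.03] zact40.86
92 z40.84 roll0.0016 F [-0.1 -0.7  5.6] T [-0.45  0.03 -0.03] zact40.89
32.4417
```

View pics/w6.png

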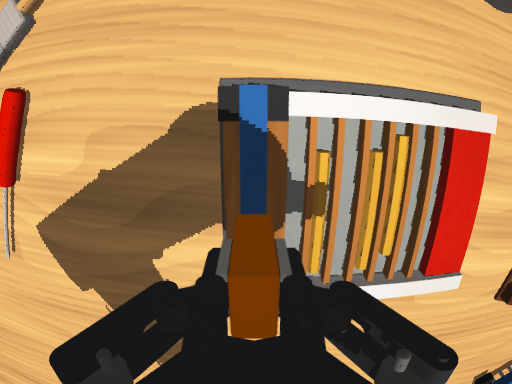

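All three rods lie parallel in grooves at (320,210), (370,210) and (396,195). Next I lift off and bring the rake back over the rest.

Run:
```python
from comb import *
c=json.load(open("c.json"))
p,r=pose3(92,c["z"]+60,c["tilt"],c["roll"]); P.move_l(p,r,vel=100)
g=[463.7,-225.8]; o=[np.pi,0,np.radians(-13.0)]
P.movep([*g,150],o); P.move_l([*g,97],vel=80); P.sleep(.5)
F,T=force(P,10); s=P.read_state(); print(s["tool_pos"],s["eef_rot"],F.round(2),T.round(3),s["time"])
d=save(P.snapshot,("wrist","w7")); a=np.load("w3.npz")["image"]; b=d["image"]
for f,im in(("w3",a),("w7",b)):
    H=cv2.cvtColor(im,cv2.COLOR_RGB2HSV).astype(int);roi=np.zeros(im.shape[:2],bool);roi[70:340,190:320]=1
    for n,m in(("blue",(H[...,0]>100)&(H[...,0]<118)&(H[...,1]>140)),("or",(H[...,0]>6)&(H[...,0]<15)&(H[...,1]>215))):
        v,u=np.nonzero(m&roi); print(f,n,len(u),u.mean().round(2),v.mean().round(2),u.min(),u.max(),v.min(),v.max())
for z in(80,78.5,78,77.6,77.2):
    P.move_l([*g,z],o,vel=30); P.sleep(.1); f,t=force(P,5); print(z,(f-F).round(2),(t-T).round(2),P.read_state()["tool_pos"][2].round(2))
    if f[2]-F[2]>3: break
print(P.read_state()["time"])
```

```text
[ 463.70192139 -225.81736331   97.00557833] [ 3.14157955e+00 -2.16847422e-05 -2.26936325e-01] [ 0.16 -0.22 -2.73] [ 0.002 -0.011  0.   ] 36.1583
w3 blue 3457 252.73 147.09 238 267 85 212
w3 or 5632 253.33 278.15 228 279 214 337
w7 blue 3454 252.73 147.1 238 267 85 212
w7 or 5634 253.31 278.15 228 279 214 337
80 [-0.37 -0.05 -0.1 ] [-0.03  0.   -0.  ] 80.22
78.5 [-0.27  0.21  0.21] [-0.01  0.01 -0.  ] 78.51
78 [-0.02  0.15 -0.01] [-0.   -0.01  0.01] 78.0
77.6 [-0.2   0.2  -0.11] [-0.02  0.03 -0.02] 77.6
77.2 [-0.11  0.3   0.49] [-0.04  0.01  0.01] 77.22
38.8417
```

The rake did not slip in the grip (images match to 0.02 px), and it touches the rest at the original height. Now I release it.

Run:
```python
from comb import *
g=[463.7,-225.8]
P.move_l([*g,77],vel=20); P.sleep(.15); print(force(P)[0].round(2))
P.grip(.55); P.sleep(.2); P.move_l([*g,170],vel=80)
P.movep([423.7,-225.8,300],[np.pi,0,0]); P.sleep(.4); d=save(P.snapshot,("wrist","w8"))
t=save(P.snapshot,("top","t8"))
s=d; H=cv2.cvtColor(d["image"],cv2.COLOR_RGB2HSV).astype(int)
m=((H[...,0]>100)&(H[...,0]<118)&(H[...,1]>140)&(H[...,2]>50)).astype(np.uint8)
n,l,st,cc=cv2.connectedComponentsWithStats(m)
for k in sorted(range(1,n),key=lambda k:-st[k,4])[:3]:
    v,u=np.nonzero(l==k);Q=np.array([onz(s,a,b,48,True)[:2] for a,b in zip(u,v)],np.float32);r=cv2.minAreaRect(Q);print(cc[k].round(),np.round(r[0],1),np.round(r[1],1),round(r[2],2))
print(P.read_state()["time"],P.read_state()["opening"])
i=np.hstack([cv2.imread("pics/w8.png"),cv2.imread("pics/t8.png")]);cv2.imwrite("pics/w8b.png",cv2.resize(i,(800,300),interpolation=3))
```

```text
[-0.89  0.47 -0.05]
[375. 260.] [ 255.5 -422.9] [ 36.3 131.5] 23.81
[263.  89.] [ 515.5 -237.7] [16.8 70.5] 75.93
[286. 297.] [ 191.6 -281.3] [36.4 49.7] 22.96
42.3167 0.5490115595641442
```

View pics/w8b.png

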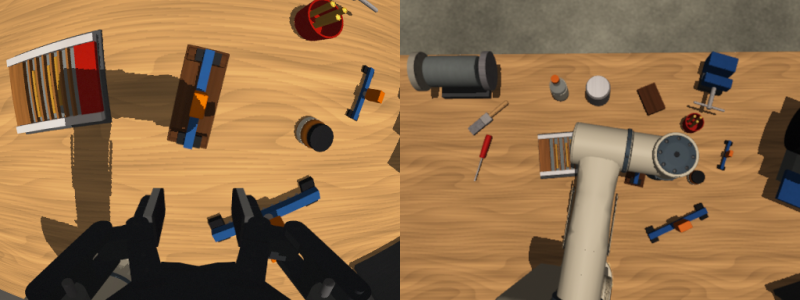

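The rake stands on its rest at (200,95), within 1 mm of its first measured position. The rods lie in the grooves at (45,85), and nothing else has moved. I'm handing in.

```bash
python3 -c "
from plant import *
print(close_job())"
```

```text
the job is handed in; nothing more can be done
None
```

The job is done and handed in at about 42 s of the 64 s allowed. All three brass rods lie parallel in grooves, and the rake is back on its rest and released.

- **Rake:** I took the middle-sized rake from its rest and felt for the rails over the red end board. They came at about 38 mm, so the red end is low by about 1.5°.
- **Combing:** I combed from y = -92 to +92 mm in short force-corrected steps. The press on the rails stayed at 5 to 6.4 N, with sideways force of at most about 1 N.
- **Return:** Camera images before and after combing show the rake did not slip in the jaws. After release, its beam measured within 1 mm of its first position. Nothing else on the bench appears to have moved.

**Checks that disagreed:**
- **Slope:** Camera parallax suggested about 3°. I trusted the touch, and the combing fit gave 1.5° on the first half, slightly less on the second.
- **Shoe load:** At first contact the load sat mostly on the -x shoe, and for the first few steps of combing mostly on the +x one. A small roll correction evened it out by y = -62 mm.
- **Remaining moment:** About -0.25 N m about the rake's long axis stayed through most of the combing, so the soles may have been tilted a little relative to the rails.

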